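# Third hand: hold the tube in the tacking stop

### The arm

A 7-joint arm with a two-finger parallel gripper is mounted at the origin on a cart in front of the work surface, level with it; the furniture and walls round the work are solid. World frame = base frame: x ahead of the robot, y to its left, z up, the work surface at z = 0. Lengths are in m, angles in rad, forces in N, time in s.
With the tool pointing down it reaches from about 0.35 to 0.9 m from the base axis. Payload 8.1 kg.
Tool frame: the origin (TCP) lies at the very end of the fingers, on their centre line; the grasp point (between the pads) lies 19 mm behind it (bot.tcp_to_grasp is the distance from the TCP to the grasp point, in m); z points along the fingers, y is the line along which they close (so a half turn about z gives the same grasp; the last joint's range is limited). The gripper opens to 92 mm and grips with 3 to 60 N. Pads are 19 mm wide; open, the fingers measure 130 mm over their backs; the gripper's body (75 mm by 190 mm) begins 47 mm behind the grasp point.
Start: joints at [-1.428, 0.434, 0.025, 1.573, -0.012, 1.134, -0.075], TCP at [0.152, 0.606, 0.227] pointing down, gripper open.
Joint ranges: [-2.62, 2.62], [-0.44, 2.09], [-1.27, 1.32], [0.08, 2.57], [-1.32, 4.46], [0.12, 2], [-2.74, 2.74]. Speed limits (rad/s): [2.22, 2.22, 3.01, 3.01, 3.14, 3.14, 3.14].

### API

Orientations are given as a unit quaternion [w, x, y, z].
In Python, from workcell import bot gives the robot as it stands.
- The arm moves only by the tool jog_arm, never from a script. Its argument "commands" is a list of rows, each an object with "turn": the turn, a rotation vector about the tool's x, y, z in units of 6 degrees (1.0 is 6 degrees), a list of three; "travel": the shift along the tool's x, y, z in units of 30 mm (1.0 is 30 mm), a list of three; "claw": the opening, from 0 (shut) to 1 (fully open). In form: [{"turn": [wx, wy, wz], "travel": [tx, ty, tz], "claw": claw}, ...]. A call has 1 to 12 rows; each row shifts and turns the commanded pose from where the row before left it, along the tool's axes as they then stand; what a row does not reach is not made up. A row lasts 1/8 s, in which the tool goes at most 62.5 mm and 10.7 degrees, less where a joint would pass 70% of its speed; a pose out of reach is approached as far as the arm can. A call is refused whole if a number of a shift passes 1 or a number of a turn 1, either way. A call with a gripper value outside its range is refused whole. The fingers move at their own pace and stop on an object; "newtons" is the grip in N (left out, the last holds). Time passes only in rows, so rows that do not move let the fingers close. It gives the time, the measured TCP pose, the force, the opening and the grip force at its end, in the units of the state.
- bot.sense(): the state, without advancing time (a new reading comes with each control period).
- bot.snapshot(name): name is "scene" or "top"; returns a dict with "color" (400x640x3 uint8, blue, green, red), "K" (3x3 intrinsics, pixels), "world_to_cam" (4x4, takes a point from world to camera coordinates). Camera axes: x right, y up, looking along -z (the intrinsics and any distortion apply to the point x, -y, -z); pixel columns grow to the right and rows downward; lengths in m; the calibration is good to about 2 mm. A picture is of the moment at which its call begins. There is no depth.
- bot.hand_in(): hands the job in; it is judged then, once.
Trained networks look in the newest picture that a camera, given by its name, has taken for a name from the list of things; names that differ only in an ending like _2 or _b are one class to them, and where a whole thing is asked for, a point or a joint stands for the part that bears it (a point fixed in the world has none). Each returns a list of dicts, best first, with "score" (0 to 1); they miss things now and then, are a little off and sometimes report something else, mostly with a low value. They report only what shows in the picture. A call takes as long as a camera call. They do not tell look-alikes from the thing itself.
- bot.cut_out(camera, label): "region" (400x640 bool, what is visible of it) and "at" ([column, row] in pixels, amid what is visible of it).
- bot.pinpoint(camera, label): "at" ([column, row] in pixels: a listed point, or the origin of a listed thing).
The state is a dict: "time": time; "joint_pos": joint angles; "dq": joint speeds; "tau": joint torques, N m; "position": TCP position; "eef_rot": TCP orientation; "wrist_force": force on the tool from outside, world axes, zero at the start; "ft_torque": the same for the moment, N m; "gripper_width": finger opening in m; "grip_force": force on a finger pad.
Only numpy, scipy, OpenCV 4.12 (cv2) and the standard library are available. Lean on these libraries where they do the work, as an engineer would, in place of code of your own. Each camera call takes 0.05 s, during which the arm holds its last target. There are 200 camera calls.

### The job

Pull the longer, thinner tube up out of its pipe socket, stand it upright on the base plate of the tacking stop and press its side squarely into the V of the sprung pad until the pad has gone back about half of its 28 mm travel (about 6 N), never onto its end stop. Keep holding it there with that steady push, still in the gripper and with the gripper itself clear of the stop, because it is about to be tack-welded: the program finishes while holding. Leave the shorter tube and the other things where they are.

Things in the scene. Friction and masses are not known exactly. Their poses are not given: they have to be found in the camera images.
- long_tube: the tube to hold: plain grey-brown steel tube, 160 mm long, 25.4 mm outside diameter, 90 to 155 g, standing upright in its socket at the start (up to 3 degrees off vertical, play in the bore). Its own y axis runs along the tube and points up at the start; the origin is at mid-length but on the tube's surface, 12.7 mm off its centre line (use tube_foot and tube_top for the centre line)
- tube_foot (a point): centre of the lower end of the long tube, on its centre line
- tube_top (a point): centre of the upper end of the long tube, on its centre line, 160 mm from tube_foot; at the start 106 mm above the socket's rim
- socket_long: pipe socket that holds the long tube: bare steel pipe, 35 mm outside and 27.5 mm inside diameter, on a 70x70x6 mm square foot, fixed to the table. Origin: centre of its underside. The rim is 60 mm above the table, the inner floor 6.5 mm
- socket_short: a like pipe socket, a little wider (42 mm outside), fixed, which holds the shorter tube; the two sockets swap places from time to time. Origin: centre of its underside; rim 60 mm up
- short_tube: bystander: pale steel tube 120 mm long, 32 mm diameter, standing in the other socket, its top 126 mm above the table. Leave it. Origin on its surface at mid-length
- stop: tacking stop, fixed: dark base plate 140x90x8 mm with a grey housing (66 mm wide, top 84 mm above the table) at the far end and the sprung pad before it. Origin: underside of the plate, on the centre line; the plate runs from x = -55 to +85 mm, the housing from 56 to 82. +x is the direction the pad is pressed: away from the robot, up to 0.35 rad to either side
- stop_floor (a point): point on the top face of the stop's base plate, 8 mm above the table, on the centre line, 30 mm in front (-x) of the pad_seat at rest: a good place to set the tube's foot. Beware above the right of the work: a fume hose, 130 mm wide, hangs to 590 mm over the table at about x 0.56, y -0.29; coming from the robot's right, keep the arm drawn in so that its wrist passes clear
- pad_seat (a point): moves with the pad: where the tube's centre line is when the tube lies in both faces of the V; at rest 65 mm above the table, straight above the stop's origin. The V opens toward the stop's -x, is 120 degrees wide, 56 mm across the mouth, lips level with pad_seat. The pad is a steel block from 46 to 84 mm above the table
- pad (a joint): travel of the sprung pad in m: 0 at rest (out), 0.028 on its end stop. The spring pushes back with 400 N/m and no preload: 5.6 N at 0.014
- caliper_1: bystander: caliper, 222 mm long, lying flat on the right of the work; loose
- pliers_1: bystander: pliers with dark red grips, 177 mm long, lying flat on the right of the stop; loose
There are look-alikes about, which are no part of the job. Leave any blue, pink or turquoise look-alike of the long_tube alone.

How it is judged:
By the outcome, as a careful person would: the job done as asked, in the order asked, and still so for the second after the job is handed in, while the arm keeps its last pose, push and grip.
It also fails if it takes over 38 s, if anything falls off the work surface, if the arm or the gripper's body presses on something with over 40 N, if the wrist force passes 120 N, or if a joint passes its speed limit or range.

## Working session

There is one attempt and no reset: what is moved stays moved. The work goes in short steps, Python scripts to look and compute and a tool call to move; the robot and the scene stay as the last step left them, time stands still between calls to the robot, and variables do not carry over. Pictures are saved under pics/ and viewed, at most 10 in all, crops included, and the job is handed in when it is done.

Besides the shell and the picture viewer there is one more tool, called in YAML: its name, and indented under it one key for each argument. jog_arm: Moves the arm, as the interface text tells. Its arguments: {"type":"object","properties":{"commands":{"type":"array","items":{"type":"object","properties":{"turn":{"type":"array","items":{"type":"number"}},"travel":{"type":"array","items":{"type":"number"}},"claw":{"type":"number"}}}},"newtons":{"type":"number"}},"required":["commands"]}

```bash
mkdir -p pics; cat > h.py <<'E'
import numpy as np,cv2
from workcell import bot
def proj(s,X):
    p=s['world_to_cam']@np.r_[X,1]; q=s['K']@np.array([p[0],-p[1],-p[2]]); return q[:2]/q[2]
def ray(s,px):
    R=s['world_to_cam'][:3,:3];t=s['world_to_cam'][:3,3]
    d=np.linalg.inv(s['K'])@np.r_[px,1]; d=R.T@(d*[1,-1,-1]); return -R.T@t,d/np.linalg.norm(d)
def tri(s1,p1,s2,p2):
    a,u=ray(s1,p1);b,v=ray(s2,p2)
    A=np.c_[u,-v];k=np.linalg.lstsq(A,b-a,rcond=None)[0]
    P,Q=a+k[0]*u,b+k[1]*v; return (P+Q)/2,np.linalg.norm(P-Q)
def atz(s,px,z):
    o,d=ray(s,px); return o+d*(z-o[2])/d[2]
E
python3 - <<'E'
from h import *
S={}
for c in ('scene','top'):
    S[c]=bot.snapshot(c); cv2.imwrite(f'pics/{c}0.png',S[c]['color']); print(c,S[c].keys(), ray(S[c],(320,200)))
for l in ['tube_foot','tube_top','long_tube','socket_long','socket_short','short_tube','stop','stop_floor','pad_seat','caliper_1','pliers_1']:
    r={c:bot.pinpoint(c,l) for c in S}
    for c in S: print(l,c,[(np.round(d['at']).tolist(),round(d['score'],2)) for d in r[c]])
    if r['scene'] and r['top']: print('  ',*tri(S['scene'],r['scene'][0]['at'],S['top'],r['top'][0]['at']))
print(bot.sense())
E
```

```text
scene dict_keys(['color', 'K', 'world_to_cam']) (array([-0.28065049, -0.61350157,  0.60237234]), array([ 0.76026669,  0.47789779, -0.44000939]))
top dict_keys(['color', 'K', 'world_to_cam']) (array([ 0.46190595, -0.10176506,  1.07776173]), array([ 0.04359346, -0.00457517, -0.99903888]))
tube_foot scene [([262.0, 210.0], 0.94), ([338.0, 238.0], 0.83), ([324.0, 252.0], 0.66), ([293.0, 210.0], 0.55)]
tube_foot top [([210.0, 151.0], 0.87), ([319.0, 157.0], 0.71), ([320.0, 187.0], 0.62), ([255.0, 217.0], 0.47), ([273.0, 190.0], 0.18)]
   [ 0.63049963  0.14820443 -0.00484048] 0.002613200723963297
tube_top scene [([336.0, 176.0], 0.83), ([257.0, 154.0], 0.79), ([252.0, 186.0], 0.75), ([324.0, 190.0], 0.69)]
tube_top top [([190.0, 142.0], 0.91), ([247.0, 219.0], 0.54), ([323.0, 185.0], 0.53), ([315.0, 147.0], 0.5)]
   [0.67300113 0.06107915 0.12327043] 0.2158514825372246
long_tube scene [([258.0, 188.0], 0.96), ([245.0, 214.0], 0.83), ([335.0, 214.0], 0.66), ([319.0, 223.0], 0.62)]
long_tube top [([201.0, 152.0], 0.76), ([314.0, 157.0], 0.67), ([250.0, 217.0], 0.63), ([317.0, 187.0], 0.59)]

[... 1324 characters left out ...]
 'joint_pos': array([-1.42760359,  0.43448333,  0.02501821,  1.57320095, -0.0116333 ,
        1.13400386, -0.07511934]), 'dq': array([-0.0006125 ,  0.00048746, -0.00073622,  0.0006422 , -0.00156329,
        0.00123256, -0.00090761]), 'tau': array([ 1.99196556e-04, -6.67682862e+01,  9.83641148e-01, -3.14790773e+01,
       -6.08195364e-02,  3.29939683e-02,  1.40712999e-05]), 'position': array([0.15210671, 0.60622052, 0.22675203]), 'eef_rot': array([-4.29288894e-06,  1.22654153e-01,  9.92449474e-01,  2.51780278e-05]), 'wrist_force': array([ 0.00959896, -0.01003151,  0.12079634]), 'ft_torque': array([-0.00904913,  0.04082288, -0.03826818]), 'grip_force': 0.0, 'gripper_width': 0.0920564909638875}
```

View pics/scene0.png

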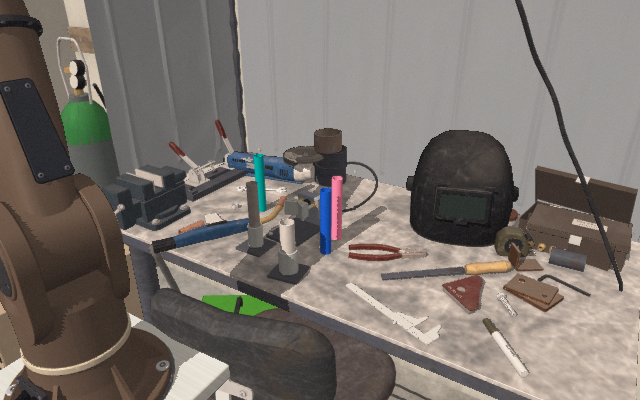

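View pics/top0.png

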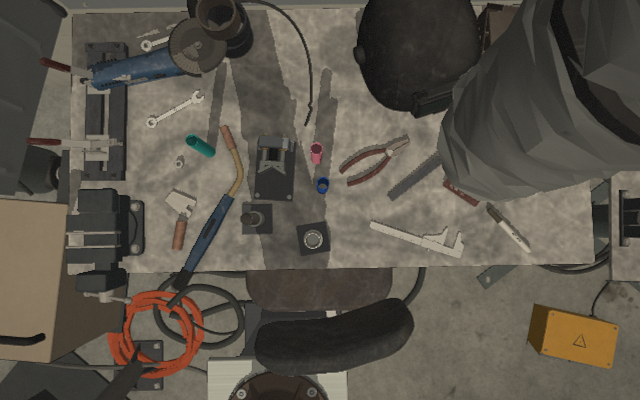

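```bash
python3 - <<'E'
from h import *
S={c:bot.snapshot(c) for c in ('scene','top')}
f=lambda a,b:(np.round(tri(S['scene'],a,S['top'],b)[0],4),round(tri(S['scene'],a,S['top'],b)[1],4))
g=lambda c,l,ref:min(bot.pinpoint(c,l),key=lambda d:np.hypot(*(np.array(d['at'])-ref)))['at']
for l,a,b in [('tube_top',(252,186),(247,219)),('tube_foot',(257,245),(255,217)),('long_tube',(245,214),(250,217)),('socket_long',(257,248),(257,218)),('stop',(295,233),(272,172)),('stop_floor',(287,234),(270,191)),('pad_seat',(290,208),(272,171))]:
    p,q=g('scene',l,a),g('top',l,b); print(l,np.round(p,1),np.round(q,1),*f(p,q))
for c,(u,v,w,h) in dict(scene=(225,165,120,90),top=(225,120,120,120)).items():
    im=S[c]['color'][v:v+h,u:u+w]; cv2.imwrite(f'pics/{c}c.png',cv2.resize(im,None,fx=5 if c=='top' else 6,fy=5 if c=='top' else 6,interpolation=cv2.INTER_CUBIC))
    for l in('stop','long_tube'):
        for d in bot.cut_out(c,l):
            m=d['region'].astype(np.uint8); pts=cv2.findNonZero(m); r=cv2.minAreaRect(pts)
            print(c,l,round(d['score'],2),np.round(d['at']),np.round(r[0],1),np.round(r[1],1),round(r[2],1))
E
```

```text
tube_top [252.2 185.1] [247.9 220. ] [0.4663 0.0363 0.1611] 0.0027
tube_foot [259.4 212.8] [256.8 217.9] [0.4714 0.0269 0.0917] 0.0053
long_tube [248.4 215.7] [249.1 220.9] [0.4629 0.048  0.0819] 0.0029Traceback (most recent call last):
  File "<stdin>", line 6, in <module>
  File "<stdin>", line 4, in <lambda>
ValueError: min() iterable argument is empty
```

```bash
python3 - <<'E'
from h import *
S={c:bot.snapshot(c) for c in ('scene','top')}
f=lambda a,b:(np.round(tri(S['scene'],a,S['top'],b)[0],4),round(tri(S['scene'],a,S['top'],b)[1],4))
def g(c,l,ref):
    L=[np.array(d['at']) for d in bot.pinpoint(c,l)]; L=[p for p in L if np.hypot(*(p-ref))<8]
    return L[0] if L else None
for l,a,b in [('socket_long',(257,248),(257,218)),('tube_top',(252,186),(247,219)),('stop',(295,233),(272,172)),('stop_floor',(287,234),(270,191)),('pad_seat',(290,208),(272,171))]:
    p,q=g('scene',l,a),g('top',l,b)
    if p is None or q is None: print(l,p,q)
    else: print(l,np.round(p,1),np.round(q,1),*f(p,q))
    if q is not None: print([ (z,atz(S['top'],q,z)[:2].round(4)) for z in (0,.008,.065)])
for c,(u,v,w,h) in dict(scene=(225,165,120,90),top=(225,120,120,120)).items():
    k=5 if c=='top' else 6
    cv2.imwrite(f'pics/{c}c.png',cv2.resize(S[c]['color'][v:v+h,u:u+w],None,fx=k,fy=k,interpolation=cv2.INTER_CUBIC))
    for l in('stop','long_tube'):
        for d in bot.cut_out(c,l):
            r=cv2.minAreaRect(cv2.findNonZero(d['region'].astype(np.uint8)))
            print(c,l,round(d['score'],2),np.round(d['at']),np.round(r[0],1),np.round(r[1],1),round(r[2],1))
E
```

```text
socket_long [258.9 250.7] [257.8 220.2] [ 0.4681  0.0366 -0.0119] 0.0096
[(0, array([0.4652, 0.0389])), (0.008, array([0.4651, 0.0378])), (0.065, array([0.465 , 0.0304]))]
tube_top [251.9 185.3] [247.1 220.1] [0.4664 0.0378 0.1603] 0.0034
[(0, array([0.4659, 0.0638])), (0.008, array([0.4659, 0.0625])), (0.065, array([0.4657, 0.0538]))]
stop [296.3 234.1] [274.3 171.4] [ 0.5796 -0.0007 -0.0101] 0.001
[(0, array([ 0.5783, -0.0013])), (0.008, array([ 0.5774, -0.002 ])), (0.065, array([ 0.5712, -0.0073]))]
stop_floor [286.4 233.4] None
pad_seat [289.4 209.4] [270.5 174.8] [0.5626 0.0025 0.0669] 0.0039
[(0, array([0.5705, 0.0077])), (0.008, array([0.5697, 0.0069])), (0.065, array([0.5639, 0.0011]))]
scene stop 0.77 [307. 215.] [300.2 219.2] [43.3 59.3] 25.8
scene long_tube 0.91 [263. 182.] [260.  182.5] [57.5  9.7] 85.7
scene long_tube 0.79 [326. 222.] [325.5 221. ] [11. 66.] 0.0
scene long_tube 0.71 [335. 209.] [336.3 207.5] [10.5 63.1] 1.2
scene long_tube 0.61 [254. 204.] [252.7 204. ] [46.4 11.6] 86.5
top stop 0.98 [274. 166.] [275.4 166.9] [40.  67.3] 5.0
top stop 0.48 [251. 219.] [249.5 218.5] [11. 19.] 90.0
top long_tube 0.84 [202. 147.] [200.7 145.5] [33.3 12.2] 33.7
top long_tube 0.6 [249. 217.] [250.  218.5] [11. 18.] 90.0
top long_tube 0.53 [314. 152.] [316. 153.] [22. 12.] 90.0
```

View pics/scenec.png

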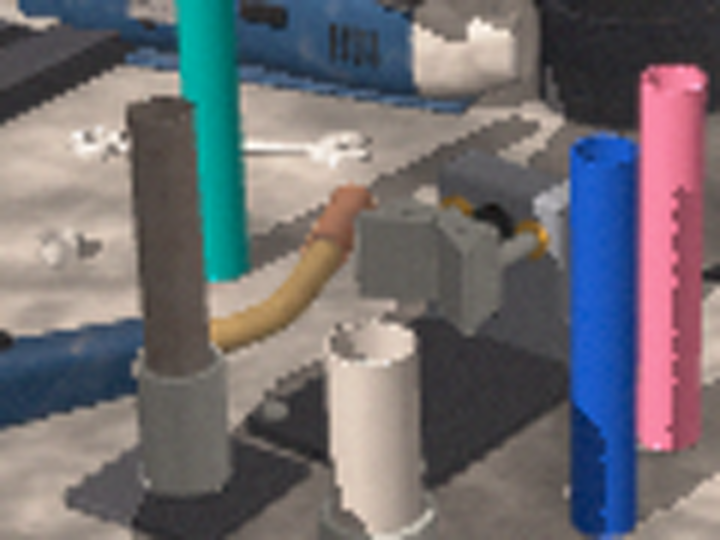

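View pics/topc.png

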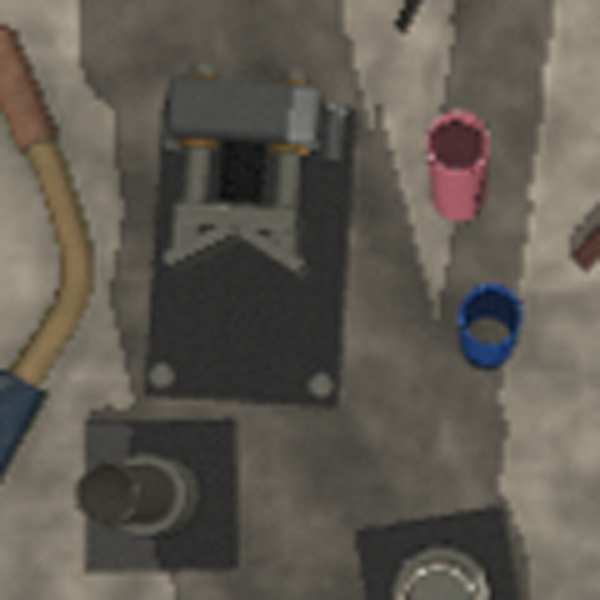

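```bash
python3 - <<'E'
from h import *
S={c:bot.snapshot(c) for c in ('scene','top')}
P=lambda u,v:((u+.5)/5-.5+225,(v+.5)/5-.5+120)
Q=lambda u,v:((u+.5)/6-.5+225,(v+.5)/6-.5+165)
T=S['top']
for n,p,z in [('lipL',(167,258),.084),('lipR',(301,266),.084),('apex',(236,230),.084),('plateFL',(147,393),.008),('plateFR',(338,405),.008),('plateBR',(354,112),.008),('top',(107,490),.166),('sock',(143,494),.06),('footTL',(86,421),.006),('footTR',(237,421),.006),('footBL',(86,571),.006),('footBR',(237,571),.006)]:
    print(n,atz(T,P(*p),z).round(4))
print('tt',tri(S['scene'],Q(162,108),T,P(107,490)),'apex',tri(S['scene'],Q(432,207+5),T,P(236,232)),'lipL',tri(S['scene'],Q(362,207),T,P(170,258)),'lipR',tri(S['scene'],Q(468,240),T,P(300,265)))
E
```

```text
lipL [0.5704 0.0261 0.084 ]
lipR [ 0.5657 -0.0317  0.084 ]
apex [ 0.5819 -0.0039  0.084 ]
plateFL [0.5161 0.0459 0.008 ]
plateFR [ 0.5086 -0.0423  0.008 ]
plateBR [ 0.6452 -0.0523  0.008 ]
top [0.4703 0.0404 0.166 ]
sock [0.4691 0.0411 0.06  ]
footTL [0.5039 0.0747 0.006 ]
footTR [0.5023 0.0047 0.006 ]
footBL [0.4346 0.0754 0.006 ]
footBR [0.4331 0.0058 0.006 ]
tt (array([0.47059447, 0.04015968, 0.16469677]), np.float64(0.0010176680187064012)) apex (array([ 0.5807971 , -0.00429607,  0.08671857]), np.float64(0.00032577427960779783)) lipL (array([0.57052396, 0.02397254, 0.08607021]), np.float64(0.0012847693350669395)) lipR (array([ 0.56590328, -0.03178406,  0.08754525]), np.float64(0.0006102325285395016))
```

```bash
cat > plan.py <<'E'
from h import *
from scipy.spatial.transform import Rotation as R
import json
def rot(q): return R.from_quat(np.r_[q[1:],q[0]])
def down(yaw): # tool z down, tool y at world angle yaw
    y=np.array([np.cos(yaw),np.sin(yaw),0]);z=np.array([0,0,-1.]);return R.from_matrix(np.c_[np.cross(y,z),y,z])
def plan(wps,claw,p=None,q=None):
    s=bot.sense(); p=np.array(s['position']) if p is None else p; q=rot(s['eef_rot']) if q is None else q
    out=[]
    for P,Q,n in wps:
        for k in range(n,0,-1):
            f=1/k
            t=np.round(q.inv().apply((np.array(P)-p)*f)/.03,2); w=np.round((q.inv()*Q).as_rotvec()*f/np.radians(6),2)
            out.append(dict(turn=w.tolist(),travel=t.tolist(),claw=claw)); p=p+q.apply(t*.03); q=q*R.from_rotvec(w*np.radians(6))
    for o in out: print(json.dumps(o))
    print(p,q.as_quat())
E
python3 - <<'E'
from plan import *
s=bot.sense();print(s['time'])
q0=rot(s['eef_rot'])
plan([((.20,.56,.33),q0,4),((.4695,.0405,.33),down(-.08),16),((.4695,.0405,.25),down(-.08),3)],1)
E
```

```text
2.55
{"turn": [0.0, 0.0, 0.0], "travel": [-0.48, -0.28, -0.86], "claw": 1}
{"turn": [0.0, 0.0, 0.0], "travel": [-0.48, -0.28, -0.86], "claw": 1}
{"turn": [0.0, 0.0, 0.0], "travel": [-0.48, -0.27, -0.86], "claw": 1}
{"turn": [0.0, 0.0, 0.0], "travel": [-0.48, -0.28, -0.86], "claw": 1}
{"turn": [0.0, 0.0, 0.84], "travel": [-0.81, -0.91, -0.0], "claw": 1}
{"turn": [0.0, 0.0, 0.84], "travel": [-0.89, -0.84, -0.0], "claw": 1}
{"turn": [0.0, 0.0, 0.84], "travel": [-0.96, -0.76, -0.0], "claw": 1}
{"turn": [0.0, 0.0, 0.84], "travel": [-1.02, -0.67, -0.0], "claw": 1}
{"turn": [0.0, 0.0, 0.84], "travel": [-1.07, -0.58, -0.0], "claw": 1}
{"turn": [0.0, 0.0, 0.84], "travel": [-1.12, -0.48, -0.0], "claw": 1}
{"turn": [0.0, 0.0, 0.84], "travel": [-1.16, -0.38, -0.0], "claw": 1}
{"turn": [0.0, -0.0, 0.84], "travel": [-1.19, -0.28, -0.0], "claw": 1}
{"turn": [0.0, -0.0, 0.84], "travel": [-1.21, -0.17, -0.0], "claw": 1}
{"turn": [0.0, -0.0, 0.84], "travel": [-1.22, -0.07, -0.0], "claw": 1}
{"turn": [0.0, -0.0, 0.84], "travel": [-1.22, 0.04, -0.0], "claw": 1}
{"turn": [0.0, -0.0, 0.84], "travel": [-1.21, 0.15, -0.0], "claw": 1}
{"turn": [0.0, -0.0, 0.83], "travel": [-1.19, 0.25, -0.0], "claw": 1}
{"turn": [0.0, -0.0, 0.84], "travel": [-1.16, 0.35, -0.0], "claw": 1}
{"turn": [0.0, -0.0, 0.83], "travel": [-1.13, 0.45, -0.0], "claw": 1}
{"turn": [0.0, -0.0, 0.84], "travel": [-1.08, 0.56, -0.0], "claw": 1}
{"turn": [0.0, -0.0, -0.0], "travel": [-0.0, -0.0, 0.89], "claw": 1}
{"turn": [0.0, -0.0, -0.0], "travel": [-0.0, -0.0, 0.89], "claw": 1}
{"turn": [0.0, -0.0, -0.0], "travel": [-0.0, -0.0, 0.88], "claw": 1}
[0.4696453  0.0404915  0.25012912] [7.34944469e-01 6.78127295e-01 1.78708172e-05 7.38826222e-06]
```

jog_arm:
  commands:
    - {"travel":[-0.5,-0.3,-0.9],"turn":[0,0,0],"claw":1}
    - {"travel":[-0.5,-0.3,-0.9],"turn":[0,0,0],"claw":1}
    - {"travel":[-0.5,-0.3,-0.9],"turn":[0,0,0],"claw":1}
    - {"travel":[-0.5,-0.3,-0.9],"turn":[0,0,0],"claw":1}
    - {"travel":[-0.8,-0.9,0],"turn":[0,0,0.8],"claw":1}
    - {"travel":[-0.9,-0.8,0],"turn":[0,0,0.8],"claw":1}
    - {"travel":[-1,-0.7,0],"turn":[0,0,0.8],"claw":1}
    - {"travel":[-1,-0.6,0],"turn":[0,0,0.8],"claw":1}
    - {"travel":[-1,-0.5,0],"turn":[0,0,0.8],"claw":1}
    - {"travel":[-1,-0.4,0],"turn":[0,0,0.8],"claw":1}
    - {"travel":[-1,-0.3,0],"turn":[0,0,0.8],"claw":1}
    - {"travel":[-1,-0.2,0],"turn":[0,0,0.8],"claw":1}

```text
time: 4.05
position: [0.3384, 0.3199, 0.3348]
eef_rot: [-0.0, 0.445, 0.896, 0.0]
wrist_force: [-0.4, 0.1, -0.2]
gripper_width: 0.0915
grip_force: 0.0
```

```bash
python3 - <<'E'
from plan import *
s=bot.sense();print(s['time'],s['position'],s['joint_pos'])
plan([((.4695,.0405,.30),down(-.08),11),((.4695,.0405,.24),down(-.08),3)],1)
E
```

```text
4.05 [0.33844055 0.31994929 0.33477262] [-1.11232367  0.08300844  0.26404087  1.7823255  -0.02264981  1.27905986
 -0.19318585]
{"turn": [0.0, -0.0, 0.63], "travel": [-0.91, -0.2, 0.11], "claw": 1}
{"turn": [0.0, -0.0, 0.63], "travel": [-0.93, -0.13, 0.1], "claw": 1}
{"turn": [0.0, -0.0, 0.63], "travel": [-0.93, -0.07, 0.11], "claw": 1}
{"turn": [0.0, -0.0, 0.63], "travel": [-0.94, -0.01, 0.1], "claw": 1}
{"turn": [0.0, -0.0, 0.64], "travel": [-0.93, 0.05, 0.11], "claw": 1}
{"turn": [0.0, -0.0, 0.63], "travel": [-0.93, 0.11, 0.1], "claw": 1}
{"turn": [0.0, -0.0, 0.64], "travel": [-0.92, 0.17, 0.11], "claw": 1}
{"turn": [0.0, -0.0, 0.63], "travel": [-0.91, 0.23, 0.1], "claw": 1}
{"turn": [0.0, -0.0, 0.64], "travel": [-0.89, 0.29, 0.11], "claw": 1}
{"turn": [0.0, -0.0, 0.63], "travel": [-0.86, 0.35, 0.1], "claw": 1}
{"turn": [0.0, -0.0, 0.64], "travel": [-0.84, 0.42, 0.11], "claw": 1}
{"turn": [0.0, -0.0, -0.0], "travel": [-0.0, -0.0, 0.67], "claw": 1}
{"turn": [0.0, -0.0, -0.0], "travel": [-0.0, -0.0, 0.66], "claw": 1}
{"turn": [0.0, -0.0, -0.0], "travel": [-0.0, -0.0, 0.67], "claw": 1}
[0.46963621 0.04055809 0.23994145] [ 7.34968666e-01  6.78101066e-01  6.38286398e-05 -3.27783133e-05]
```

jog_arm:
  commands:
    - {"travel":[-0.9,-0.2,0.1],"turn":[0,0,0.63],"claw":1}
    - {"travel":[-0.93,-0.13,0.1],"turn":[0,0,0.63],"claw":1}
    - {"travel":[-0.93,-0.07,0.1],"turn":[0,0,0.63],"claw":1}
    - {"travel":[-0.94,0,0.1],"turn":[0,0,0.63],"claw":1}
    - {"travel":[-0.93,0.05,0.1],"turn":[0,0,0.63],"claw":1}
    - {"travel":[-0.93,0.1,0.1],"turn":[0,0,0.63],"claw":1}
    - {"travel":[-0.92,0.17,0.1],"turn":[0,0,0.63],"claw":1}
    - {"travel":[-0.9,0.23,0.1],"turn":[0,0,0.63],"claw":1}
    - {"travel":[-0.89,0.3,0.1],"turn":[0,0,0.63],"claw":1}
    - {"travel":[-0.7,0.3,0.1],"turn":[0,0,0.63],"claw":1}
    - {"travel":[-0.5,0.2,0.1],"turn":[0,0,0.5],"claw":1}
    - {"travel":[0,0,0],"turn":[0,0,0],"claw":1}

```text
time: 5.55
position: [0.4624, 0.0576, 0.3015]
eef_rot: [0.0, 0.728, 0.686, -0.0]
wrist_force: [0.3, -0.0, -0.0]
gripper_width: 0.0917
grip_force: 0.0
```

```bash
python3 - <<'E'
from plan import *
s=bot.sense();print(s['time'],s['position'],s['joint_pos'],s['dq'].round(3))
plan([((.4695,.0405,.24),down(-.08),4),((.4695,.0405,.108),down(-.08),6)],1)
E
```

```text
5.55 [0.46236816 0.05755847 0.301459  ] [-0.76076665  0.1016844   0.58557306  1.85964935 -0.05991467  1.19821482
 -0.21588357] [-0.024 -0.008 -0.036 -0.    -0.004  0.007  0.005]
{"turn": [-0.0, 0.0, 0.05], "travel": [-0.14, 0.07, 0.51], "claw": 1}
{"turn": [-0.0, 0.0, 0.05], "travel": [-0.14, 0.07, 0.51], "claw": 1}
{"turn": [-0.0, 0.0, 0.04], "travel": [-0.14, 0.07, 0.51], "claw": 1}
{"turn": [-0.0, 0.0, 0.05], "travel": [-0.13, 0.07, 0.52], "claw": 1}
{"turn": [-0.0, 0.0, -0.0], "travel": [0.0, -0.0, 0.73], "claw": 1}
{"turn": [-0.0, 0.0, -0.0], "travel": [0.0, -0.0, 0.73], "claw": 1}
{"turn": [-0.0, 0.0, -0.0], "travel": [0.0, -0.0, 0.73], "claw": 1}
{"turn": [-0.0, 0.0, -0.0], "travel": [0.0, -0.0, 0.74], "claw": 1}
{"turn": [-0.0, 0.0, -0.0], "travel": [0.0, -0.0, 0.73], "claw": 1}
{"turn": [-0.0, 0.0, -0.0], "travel": [0.0, -0.0, 0.74], "claw": 1}
[0.46955097 0.04044763 0.10796297] [ 7.34839689e-01  6.78240771e-01 -2.97429294e-04  7.03674654e-06]
```

jog_arm:
  commands:
    - {"travel":[-0.14,0.07,0.51],"turn":[0,0,0.05],"claw":1}
    - {"travel":[-0.14,0.07,0.51],"turn":[0,0,0.05],"claw":1}
    - {"travel":[-0.14,0.07,0.51],"turn":[0,0,0.05],"claw":1}
    - {"travel":[-0.14,0.07,0.51],"turn":[0,0,0.05],"claw":1}
    - {"travel":[0,0,0],"turn":[0,0,0],"claw":1}

```text
time: 6.18
position: [0.4688, 0.0408, 0.2392]
eef_rot: [-0.0, 0.735, 0.679, -0.001]
wrist_force: [0.2, -0.5, 0.1]
gripper_width: 0.0923
grip_force: 0.0
```

```bash
python3 - <<'E'
from plan import *
s=bot.sense();print(s['time'],s['position'],s['wrist_force'].round(1))
plan([((.4695,.0405,.108),down(-.08),7)],1)
S=[bot.snapshot(c)['color'] for c in('scene','top')]
a=cv2.resize(S[0][120:290,200:340],None,fx=3,fy=3);b=cv2.resize(S[1][120:290,200:320],None,fx=3,fy=3)
cv2.imwrite('pics/a1.png',np.hstack([a,b]))
E
```

```text
6.175 [0.46877393 0.04076193 0.23920263] [ 0.2 -0.5  0.1]
{"turn": [-0.0, 0.0, 0.0], "travel": [-0.0, 0.0, 0.62], "claw": 1}
{"turn": [-0.0, 0.0, 0.0], "travel": [-0.0, 0.01, 0.63], "claw": 1}
{"turn": [-0.0, 0.0, 0.0], "travel": [-0.0, 0.0, 0.62], "claw": 1}
{"turn": [-0.01, 0.0, 0.0], "travel": [-0.0, 0.01, 0.63], "claw": 1}
{"turn": [-0.0, 0.0, 0.0], "travel": [-0.0, 0.0, 0.62], "claw": 1}
{"turn": [-0.01, 0.01, 0.0], "travel": [-0.0, 0.01, 0.63], "claw": 1}
{"turn": [-0.0, 0.0, 0.01], "travel": [-0.0, 0.0, 0.62], "claw": 1}
[0.46945424 0.04057362 0.10810126] [ 7.34909199e-01  6.78165513e-01 -7.23593770e-05  1.20077483e-05]
```

View pics/a1.png

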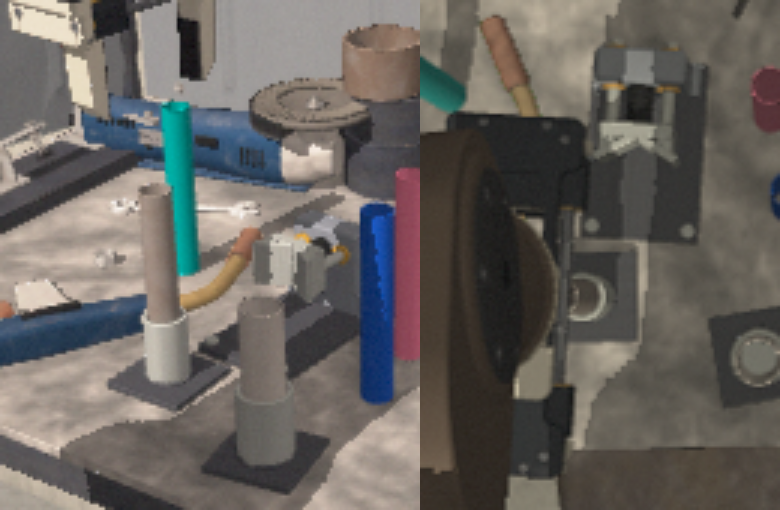

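jog_arm:
  commands:
    - {"travel":[0,0,0.62],"turn":[0,0,0],"claw":1}
    - {"travel":[0,0.01,0.62],"turn":[0,0,0],"claw":1}
    - {"travel":[0,0.01,0.62],"turn":[0,0,0],"claw":1}
    - {"travel":[0,0.01,0.62],"turn":[0,0,0],"claw":1}
    - {"travel":[0,0,0.62],"turn":[0,0,0],"claw":1}
    - {"travel":[0,0,0.62],"turn":[0,0,0],"claw":1}
    - {"travel":[0,0,0.62],"turn":[0,0,0],"claw":1}
    - {"travel":[0,0,0],"turn":[0,0,0],"claw":0.35}
    - {"travel":[0,0,0],"turn":[0,0,0],"claw":0.35}
    - {"travel":[0,0,0],"turn":[0,0,0],"claw":0.2}
    - {"travel":[0,0,0],"turn":[0,0,0],"claw":0.2}
    - {"travel":[0,0,0],"turn":[0,0,0],"claw":0.2}
  newtons: 10

```text
time: 7.78
position: [0.4705, 0.0413, 0.1106]
eef_rot: [0.0, 0.734, 0.679, 0.0]
wrist_force: [0.4, 0.3, -1.0]
gripper_width: 0.0464
grip_force: 0.0
```

jog_arm:
  commands:
    - {"travel":[0,0,0],"turn":[0,0,0],"claw":0}
    - {"travel":[0,0,0],"turn":[0,0,0],"claw":0}
    - {"travel":[0,0,0],"turn":[0,0,0],"claw":0}
    - {"travel":[0,0,0],"turn":[0,0,0],"claw":0}
    - {"travel":[0,0,0],"turn":[0,0,0],"claw":0}
  newtons: 10

```text
time: 8.4
position: [0.4701, 0.0412, 0.1103]
eef_rot: [-0.0, 0.734, 0.679, -0.0]
wrist_force: [-2.3, 1.4, 2.5]
gripper_width: 0.0253
grip_force: 10.0
```

jog_arm:
  commands:
    - {"travel":[0,0,0],"turn":[0,0,0],"claw":0}
    - {"travel":[0,0,0],"turn":[0,0,0],"claw":0}
    - {"travel":[0,0,-0.2],"turn":[0,0,0],"claw":0}
    - {"travel":[0,0,-0.5],"turn":[0,0,0],"claw":0}
    - {"travel":[0,0,-0.5],"turn":[0,0,0],"claw":0}
    - {"travel":[0,0,-0.5],"turn":[0,0,0],"claw":0}
    - {"travel":[0,0,-0.5],"turn":[0,0,0],"claw":0}
    - {"travel":[0,0,-0.4],"turn":[0,0,0],"claw":0}
    - {"travel":[0,0,0],"turn":[0,0,0],"claw":0}
  newtons: 45

```text
time: 9.52
position: [0.4714, 0.0414, 0.1895]
eef_rot: [0.001, 0.734, 0.679, 0.001]
wrist_force: [0.0, 0.7, -1.5]
gripper_width: 0.0248
grip_force: 44.9
```

```bash
python3 - <<'E'
from plan import *
s=bot.sense();print(s['time'],s['position'],s['wrist_force'].round(1),s['ft_torque'].round(2))
plan([((.537,-.0006,.19),down(-.08),6),((.537,-.0006,.12),down(-.08),5)],0)
S={c:bot.snapshot(c) for c in('scene','top')}
print({l:{c:[(np.round(d['at']).tolist(),round(d['score'],2)) for d in bot.pinpoint(c,l)] for c in S} for l in('tube_foot','tube_top')})
a=cv2.resize(S['scene']['color'][110:290,200:340],None,fx=3,fy=3);b=cv2.resize(S['top']['color'][120:300,200:320],None,fx=3,fy=3)
cv2.imwrite('pics/a2.png',np.hstack([a,b]))
E
```

```text
9.525 [0.47141886 0.04140038 0.18950913] [ 0.   0.7 -1.5] [-0.06  0.06  0.05]
{"turn": [0.0, -0.0, 0.0], "travel": [-0.2, 0.38, -0.0], "claw": 0}
{"turn": [0.0, -0.0, 0.0], "travel": [-0.21, 0.38, -0.0], "claw": 0}
{"turn": [0.01, -0.0, 0.0], "travel": [-0.2, 0.38, -0.0], "claw": 0}
{"turn": [0.0, -0.0, 0.01], "travel": [-0.21, 0.38, -0.0], "claw": 0}
{"turn": [0.01, -0.01, 0.0], "travel": [-0.2, 0.38, -0.01], "claw": 0}
{"turn": [0.0, -0.0, 0.01], "travel": [-0.2, 0.39, -0.0], "claw": 0}
{"turn": [0.0, -0.0, -0.0], "travel": [-0.0, -0.0, 0.47], "claw": 0}
{"turn": [0.0, -0.0, -0.0], "travel": [-0.0, -0.0, 0.47], "claw": 0}
{"turn": [0.0, -0.0, -0.0], "travel": [-0.0, -0.0, 0.46], "claw": 0}
{"turn": [0.0, -0.0, -0.0], "travel": [-0.0, -0.0, 0.47], "claw": 0}
{"turn": [0.0, -0.0, -0.0], "travel": [-0.0, -0.0, 0.46], "claw": 0}
[ 5.37072371e-01 -4.75455307e-04  1.20006493e-01] [7.34901442e-01 6.78173876e-01 1.85158631e-04 1.75871644e-04]
{'tube_foot': {'scene': [([339.0, 235.0], 0.93), ([324.0, 251.0], 0.87), ([263.0, 212.0], 0.8), ([254.0, 215.0], 0.59)], 'top': [([211.0, 150.0], 0.8), ([322.0, 191.0], 0.72), ([317.0, 160.0], 0.71), ([251.0, 218.0], 0.57), ([271.0, 172.0], 0.2)]}, 'tube_top': {'scene': [([335.0, 176.0], 0.89), ([248.0, 151.0], 0.71), ([321.0, 190.0], 0.61), ([247.0, 180.0], 0.27)], 'top': [([189.0, 137.0], 0.91), ([319.0, 186.0], 0.66), ([314.0, 146.0], 0.47), ([269.0, 172.0], 0.44)]}}
```

View pics/a2.png

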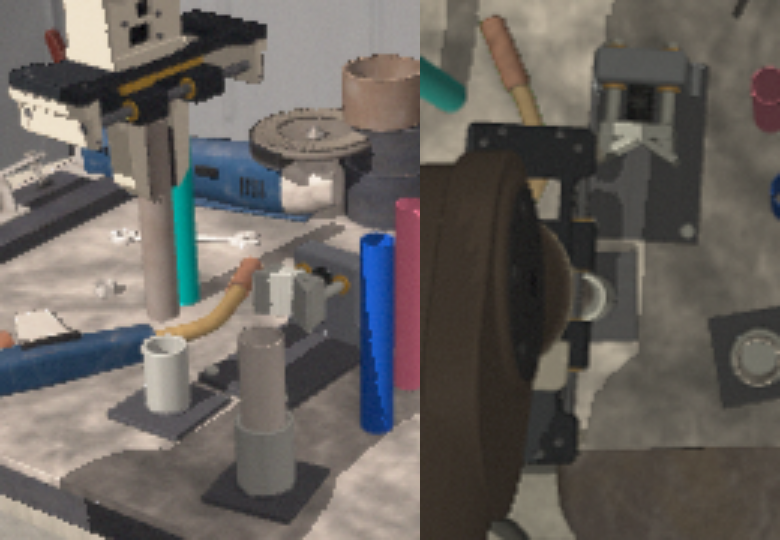

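jog_arm:
  commands:
    - {"travel":[-0.2,0.38,0],"turn":[0,0,0],"claw":0}
    - {"travel":[-0.2,0.38,0],"turn":[0,0,0],"claw":0}
    - {"travel":[-0.2,0.38,0],"turn":[0,0,0],"claw":0}
    - {"travel":[-0.2,0.38,0],"turn":[0,0,0],"claw":0}
    - {"travel":[-0.2,0.38,0],"turn":[0,0,0],"claw":0}
    - {"travel":[-0.2,0.38,0],"turn":[0,0,0],"claw":0}
    - {"travel":[0,0,0.5],"turn":[0,0,0],"claw":0}
    - {"travel":[0,0,0.5],"turn":[0,0,0],"claw":0}
    - {"travel":[0,0,0.5],"turn":[0,0,0],"claw":0}
    - {"travel":[0,0,0.5],"turn":[0,0,0],"claw":0}
    - {"travel":[0,0,0.2],"turn":[0,0,0],"claw":0}
    - {"travel":[0,0,0],"turn":[0,0,0],"claw":0}

```text
time: 11.32
position: [0.5355, -0.0001, 0.1219]
eef_rot: [-0.0, 0.734, 0.679, -0.0]
wrist_force: [-0.5, 0.3, -0.8]
gripper_width: 0.0246
grip_force: 44.9
```

```bash
python3 - <<'E'
from plan import *
s=bot.sense();print(s['time'],s['position'],s['wrist_force'].round(1),s['ft_torque'].round(2))
S={c:bot.snapshot(c) for c in('scene','top')}
p=s['position']; z0=p[2]-.1103+.0065
for z in (z0,.06,p[2]): print(z,[proj(S[c],[p[0],p[1],z]).round(1) for c in S])
# tube axis from column-wise edges in the scene view (rows between foot and fingers)
print([(np.round(d['at']).tolist(),round(d['score'],2)) for d in bot.pinpoint('scene','tube_foot')])
for d in bot.cut_out('scene','long_tube'):
    r=d['region']; rows=np.where(r.any(1))[0]; print(d['at'],rows.min(),rows.max(),[(y,np.where(r[y])[0].mean()) for y in rows[::6]])
a=cv2.resize(S['scene']['color'][140:260,230:330],None,fx=5,fy=5)
cv2.imwrite('pics/a3.png',a)
E
```

```text
11.325 [ 5.35539272e-01 -5.16663895e-05  1.21947407e-01] [-0.5  0.3 -0.8] [-0.12  0.07 -0.05]
0.01814740669090279 [array([285.3, 231.8]), array([273.3, 189.1])]
0.06 [array([284.7, 216.6]), array([271.5, 187.8])]
0.12194740669090279 [array([283.7, 193.2]), array([268.4, 185.7])]
[([337.0, 237.0], 0.9), ([324.0, 252.0], 0.87), ([263.0, 211.0], 0.78)]
[335.7, 210.7] 176 239 [(np.int64(176), np.float64(336.5)), (np.int64(182), np.float64(337.0)), (np.int64(188), np.float64(336.5)), (np.int64(194), np.float64(336.5)), (np.int64(200), np.float64(336.5)), (np.int64(206), np.float64(336.5)), (np.int64(212), np.float64(336.0)), (np.int64(218), np.float64(336.0)), (np.int64(224), np.float64(336.0)), (np.int64(230), np.float64(336.0)), (np.int64(236), np.float64(336.0))]
[326.4, 218.7] 188 254 [(np.int64(188), np.float64(325.5)), (np.int64(194), np.float64(325.5)), (np.int64(200), np.float64(325.5)), (np.int64(206), np.float64(325.0)), (np.int64(212), np.float64(325.5)), (np.int64(218), np.float64(325.5)), (np.int64(224), np.float64(325.5)), (np.int64(230), np.float64(325.5)), (np.int64(236), np.float64(325.5)), (np.int64(242), np.float64(325.5)), (np.int64(248), np.float64(325.5)), (np.int64(254), np.float64(325.5))]
[281.0, 198.7] 174 218 [(np.int64(174), np.float64(287.5)), (np.int64(180), np.float64(286.5)), (np.int64(186), np.float64(286.5)), (np.int64(192), np.float64(286.5)), (np.int64(198), np.float64(284.5)), (np.int64(204), np.float64(284.5)), (np.int64(210), np.float64(284.5)), (np.int64(216), np.float64(285.0))]
[265.0, 196.0] 181 211 [(np.int64(181), np.float64(257.0)), (np.int64(187), np.float64(260.0)), (np.int64(193), np.float64(260.5)), (np.int64(199), np.float64(261.0)), (np.int64(205), np.float64(261.0)), (np.int64(211), np.float64(261.5))]
```

View pics/a3.png

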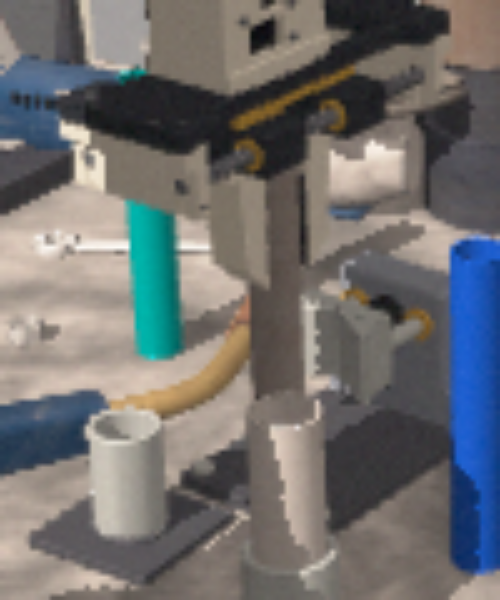

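jog_arm:
  commands:
    - {"travel":[0,0,0.15],"turn":[0,0,0],"claw":0}
    - {"travel":[0,0,0.1],"turn":[0,0,0],"claw":0}
    - {"travel":[0,0,0],"turn":[0,0,0],"claw":0}

```text
time: 11.9
position: [0.5355, 0.0, 0.1145]
eef_rot: [-0.0, 0.734, 0.679, -0.0]
wrist_force: [-0.2, -0.2, -0.7]
gripper_width: 0.0251
grip_force: 44.9
```

```bash
python3 -c "
from plan import *
s=bot.sense();print(s['position'],s['wrist_force'].round(2),s['ft_torque'].round(3),rot(s['eef_rot']).as_matrix().round(4))"
```

```text
[5.35513106e-01 2.29276420e-05 1.14529105e-01] [-0.21 -0.17 -0.67] [-0.099  0.051 -0.059] [[ 7.820e-02  9.969e-01 -6.000e-04]
 [ 9.969e-01 -7.820e-02 -0.000e+00]
 [-0.000e+00 -6.000e-04 -1.000e+00]]
```

jog_arm:
  commands:
    - {"travel":[0,0,0.06],"turn":[0,0,0],"claw":0}
    - {"travel":[0,0,0],"turn":[0,0,0],"claw":0}

```text
time: 12.15
position: [0.5357, -0.0, 0.1129]
eef_rot: [-0.0, 0.734, 0.679, -0.0]
wrist_force: [0.1, -0.1, -1.1]
gripper_width: 0.0243
grip_force: 44.9
```

jog_arm:
  commands:
    - {"travel":[0,0,0.03],"turn":[0,0,0],"claw":0}
    - {"travel":[0,0,0],"turn":[0,0,0],"claw":0}

```text
time: 12.4
position: [0.5357, -0.0, 0.1121]
eef_rot: [-0.0, 0.734, 0.679, 0.0]
wrist_force: [-0.7, 0.2, -1.0]
gripper_width: 0.0248
grip_force: 44.9
```

jog_arm:
  commands:
    - {"travel":[0,0,0.03],"turn":[0,0,0],"claw":0}
    - {"travel":[0,0,0],"turn":[0,0,0],"claw":0}

```text
time: 12.65
position: [0.536, -0.0001, 0.1118]
eef_rot: [0.0, 0.734, 0.679, 0.0]
wrist_force: [-1.4, -0.1, 5.1]
gripper_width: 0.025
grip_force: 44.9
```

jog_arm:
  commands:
    - {"travel":[0,0,0.03],"turn":[0,0,0],"claw":0}
    - {"travel":[0,0,0],"turn":[0,0,0],"claw":0}

```text
time: 12.9
position: [0.5362, -0.0001, 0.1117]
eef_rot: [0.0, 0.734, 0.679, 0.001]
wrist_force: [-4.1, 0.3, 17.2]
gripper_width: 0.0249
grip_force: 44.9
```

jog_arm:
  commands:
    - {"travel":[0,0,-0.04],"turn":[0,0,0],"claw":0}
    - {"travel":[0,0.2,0],"turn":[0,0,0],"claw":0}
    - {"travel":[0,0.2,0],"turn":[0,0,0],"claw":0}
    - {"travel":[0,0.2,0],"turn":[0,0,0],"claw":0}
    - {"travel":[0,0.1,0],"turn":[0,0,0],"claw":0}
    - {"travel":[0,0.1,0],"turn":[0,0,0],"claw":0}
    - {"travel":[0,0,0],"turn":[0,0,0],"claw":0}

```text
time: 13.78
position: [0.5593, -0.0018, 0.1115]
eef_rot: [-0.001, 0.734, 0.679, -0.0]
wrist_force: [-3.2, 0.6, 6.0]
gripper_width: 0.025
grip_force: 45.0
```

jog_arm:
  commands:
    - {"travel":[0,0,-0.01],"turn":[0,0,0],"claw":0}
    - {"travel":[0,0.1,0],"turn":[0,0,0],"claw":0}
    - {"travel":[0,0,0],"turn":[0,0,0],"claw":0}

```text
time: 14.15
position: [0.5631, -0.0022, 0.1117]
eef_rot: [0.0, 0.734, 0.679, 0.0]
wrist_force: [-0.3, 0.7, -1.8]
gripper_width: 0.0248
grip_force: 44.9
```

jog_arm:
  commands:
    - {"travel":[0,0.1,0],"turn":[0,0,0],"claw":0}
    - {"travel":[0,0,0],"turn":[0,0,0],"claw":0}

```text
time: 14.4
position: [0.5659, -0.0024, 0.1118]
eef_rot: [0.0, 0.734, 0.679, 0.0]
wrist_force: [-0.3, -0.1, -0.8]
gripper_width: 0.0246
grip_force: 44.9
```

jog_arm:
  commands:
    - {"travel":[0,0.1,0],"turn":[0,0,0],"claw":0}
    - {"travel":[0,0,0],"turn":[0,0,0],"claw":0}

```text
time: 14.65
position: [0.5686, -0.0026, 0.1117]
eef_rot: [-0.0, 0.734, 0.679, -0.0]
wrist_force: [-1.5, 0.6, -0.5]
gripper_width: 0.025
grip_force: 44.9
```

jog_arm:
  commands:
    - {"travel":[0,0.1,0],"turn":[0,0,0],"claw":0}
    - {"travel":[0,0,0],"turn":[0,0,0],"claw":0}

```text
time: 14.9
position: [0.5715, -0.0028, 0.1117]
eef_rot: [-0.0, 0.734, 0.679, -0.0]
wrist_force: [-1.3, 1.5, -0.5]
gripper_width: 0.0249
grip_force: 44.9
```

jog_arm:
  commands:
    - {"travel":[0,0.1,0],"turn":[0,0,0],"claw":0}
    - {"travel":[0,0,0],"turn":[0,0,0],"claw":0}

```text
time: 15.15
position: [0.5744, -0.003, 0.1117]
eef_rot: [-0.0, 0.734, 0.679, -0.0]
wrist_force: [-3.6, 0.6, 0.3]
gripper_width: 0.0245
grip_force: 44.9
```

```bash
cat > fm.py <<'E'
from plan import *
F=[];T=[]
for i in range(6):
    S=bot.snapshot('top' if i%2 else 'scene'); s=bot.sense(); F.append(s['wrist_force']);T.append(s['ft_torque'])
    if i==0:S0=S
print(s['time'],s['position'].round(4),np.mean(F,0).round(2),np.std(F,0).round(2),np.mean(T,0).round(3))
q=rot(s['eef_rot']).as_matrix(); print('stop axes F',(q.T@np.mean(F,0)).round(2))
E
python3 fm.py
```

```text
15.45 [ 0.5743 -0.003   0.1117] [-3.23  0.8  -1.23] [0.38 0.52 0.51] [ 0.201  1.027 -0.039]
stop axes F [ 0.54 -3.29  1.23]
```

jog_arm:
  commands:
    - {"travel":[0,0.05,0.01],"turn":[0,0,0],"claw":0}
    - {"travel":[0,0.05,0],"turn":[0,0,0],"claw":0}
    - {"travel":[0,0.05,0],"turn":[0,0,0],"claw":0}
    - {"travel":[0,0.05,0],"turn":[0,0,0],"claw":0}
    - {"travel":[0,0,0],"turn":[0,0,0],"claw":0}

```text
time: 16.08
position: [0.5802, -0.0034, 0.1115]
eef_rot: [-0.001, 0.734, 0.679, -0.0]
wrist_force: [-5.8, 1.9, 3.1]
gripper_width: 0.0249
grip_force: 45.0
```

```bash
cat >> fm.py <<'E'
S={c:bot.snapshot(c) for c in('scene','top')}
a=cv2.resize(S['scene']['color'][140:260,240:330],None,fx=4,fy=4,interpolation=cv2.INTER_CUBIC);b=cv2.resize(S['top']['color'][120:240,220:310],None,fx=4,fy=4,interpolation=cv2.INTER_CUBIC)
cv2.imwrite('pics/a4.png',np.hstack([a,b]))
p=s['position'];print([(z,proj(S['scene'],[*p[:2],z]).round(1)) for z in(.01,.06,.11)])
E
python3 fm.py
```

```text
16.375 [ 0.5802 -0.0034  0.1115] [-6.41  1.52  2.78] [0.57 0.28 0.55] [ 0.357  1.736 -0.009]
stop axes F [ 1.02 -6.51 -2.78]
[(0.01, array([296.9, 227.4])), (0.06, array([296.4, 209.7])), (0.11, array([295.8, 191.3]))]
```

View pics/a4.png

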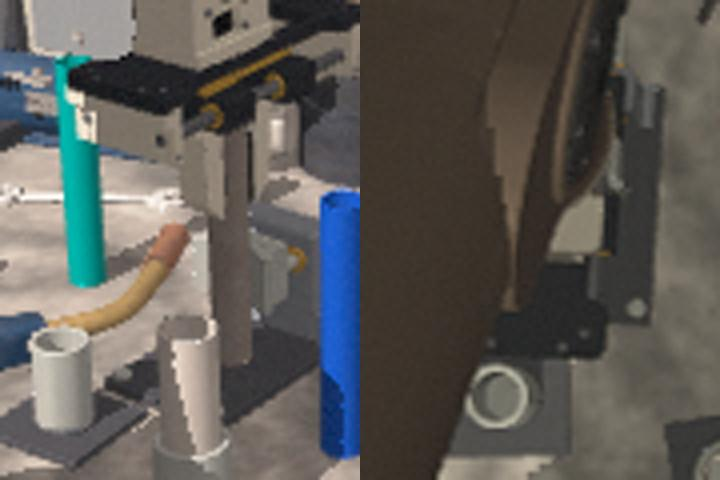

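jog_arm:
  commands:
    - {"travel":[0.01,0,0],"turn":[0,0,0],"claw":0}
    - {"travel":[0,0,0],"turn":[0,0,0],"claw":0}
    - {"travel":[0,0,0],"turn":[0,0,0],"claw":0}
    - {"travel":[0,0,0],"turn":[0,0,0],"claw":0}

```text
time: 16.98
position: [0.5802, -0.0033, 0.1115]
eef_rot: [-0.0, 0.734, 0.679, -0.0]
wrist_force: [-6.7, 1.1, 2.5]
gripper_width: 0.0243
grip_force: 45.0
```

```bash
python3 fm.py; python3 - <<'E'
from h import *
S=bot.snapshot('scene')
for l in('tube_foot','pad_seat','tube_top'): print(l,[(np.round(d['at'],1).tolist(),round(d['score'],2)) for d in bot.pinpoint('scene',l)])
print(bot.sense()['dq'].round(3))
E
```

```text
17.275 [ 0.5801 -0.0033  0.1115] [-6.13  0.98  2.7 ] [0.48 0.26 0.39] [ 0.227  1.741 -0.014]
stop axes F [ 0.49 -6.19 -2.7 ]
[(0.01, array([296.8, 227.4])), (0.06, array([296.3, 209.7])), (0.11, array([295.8, 191.3]))]
tube_foot [([337.8, 236.1], 0.88), ([389.2, 257.5], 0.75), ([264.4, 209.3], 0.68), ([300.2, 232.3], 0.6), ([326.9, 249.1], 0.59)]
pad_seat [([296.8, 205.4], 0.53)]
tube_top [([324.5, 191.0], 0.79), ([257.4, 153.5], 0.71), ([295.5, 169.9], 0.62), ([334.8, 178.7], 0.55), ([299.9, 230.5], 0.19)]
[-0.     0.    -0.     0.    -0.001 -0.     0.001]
```

```bash
python3 -c "
from workcell import bot
print(bot.hand_in())"
```

```text
the job is handed in; nothing more can be done
None
```

I handed in the job with the long tube upright on the stop's base plate, in the gripper and pressed into the V at about 6 N. The pad is about 14 mm back, judged from force and arm position since its travel can't be read directly, and nothing else was touched.

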